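# Hang the weighing pan and switch the balance on

## Robot

A 6-joint arm with a two-finger parallel gripper is mounted at the origin on the work surface. World frame = base frame: x ahead of the robot, y to its left, z up, the work surface at z = 0. Lengths are in m, angles in rad, forces in N, time in s.
With the tool pointing down it reaches from about 0.425 to 0.95 m from the base axis. Payload 3.5 kg.
Tool frame: the origin (TCP) lies at the very end of the fingers, on their centre line; the grasp point (between the pads) lies 19 mm behind it; z points along the fingers, y is the direction in which the jaws open and shut (so a half turn about z gives the same grasp; the last joint's range is limited). The gripper opens to 85 mm and grips with 20 to 120 N. Pads are 22 mm wide; open, the fingers measure 114 mm over their backs; the gripper's body (76 mm by 85 mm) begins 54 mm behind the grasp point. The pads swing forward as they close: fully open they stand 13 mm farther back than shut.
Start: joints at [-1.498, 0.286, 1.577, -0, 1.279, -0.15], TCP at [0.149, -0.658, 0.231] pointing down, gripper open.
Joint ranges: [-2.77, 2.77], [-0.9, 2.22], [0.21, 2.48], [-1.53, 4.67], [0.24, 2.81], [-2.84, 2.84]. Speed limits (rad/s): [2.79, 2.79, 3.14, 3.14, 3.14, 3.14].

## Interface

Orientations are given as a unit quaternion [x, y, z, w].
In Python, from plant import get_state, read_camera, sign_off gives the robot as it stands.
- The arm moves only by the tool step_arm, never from a script. Its argument "targets" is a list that holds one entry, the list of rows, each a list of 5 numbers: the opening, from 0 (shut) to 1 (fully open), then the shift along the tool's x, y, z each as a share of 4 cm, from -1 to 1, then the turn about the tool's z as a share of 5 degrees, from -1 to 1. A call has 1 to 10 rows; each row shifts and turns the commanded pose from where the row before left it, along the tool's axes as they then stand; what a row does not reach is not made up. A row lasts 1/12 s, in which the tool goes at most 41.7 mm and 7.16 degrees, less where a joint would pass 70% of its speed; a pose out of reach is approached as far as the arm can. A call with a number of a shift or a turn outside -1 to 1 is refused whole. A call with a gripper value outside its range is refused whole. The fingers move at their own pace and stop on an object; "squeeze" is the grip in N (left out, the last holds). Time passes only in rows, so rows that do not move let the fingers close. It gives the time, the measured TCP pose, the force and the opening at its end, in the units of the state.
- get_state(): the state, without advancing time (a new reading comes with each control period).
- read_camera(name): name is "side" or "top" or "wrist"; returns a dict with "pixels" (420x560x3 uint8, red, green, blue), "range_z" (420x560 float32, m along the optical axis (not along the pixel's ray), 0 where there is no reading), "mtx" (3x3 intrinsics, pixels), "rvec" (rotation vector, rad) and "tvec" (3), from world to camera coordinates, as OpenCV has them. Camera axes: x right, y down, z forward; pixel columns grow to the right and rows downward; lengths in m; the calibration is good to about 2 mm. The wrist camera is an equidistant fisheye: a pixel r from the principal point sees the ray r / f radians off the axis. A picture is of the moment at which its call begins.
- sign_off(): hands the job in, once; it reports no verdict.
The state is a dict: "time": time; "qpos": joint angles; "dq": joint speeds; "joint_efforts": joint torques, N m; "eef_pos": TCP position; "tcp_rot": TCP orientation; "contact_force": force on the tool from outside, world axes, zero at the start; "wrist_torque": the same for the moment, N m; "opening": opening from 0.0 (shut) to 1.0 (fully open).
Only numpy, scipy, OpenCV 4.12 (cv2) and the standard library are available. Lean on these libraries where they do the work, as an engineer would, in place of code of your own. Each camera call takes 0.05 s, during which the arm holds its last target.

## Task

Hang the steel weighing pan by its stirrup in the dip of the balance's hook and let go of it; then, with the pan hanging there, flip the green-knobbed isolator lever fully over to on, so that the balance starts up with its pan in place. Leave the orange-knobbed lever (the drying oven's) on and do not knock over the amber bottle or the glass flask.

Things in the scene. Friction and masses are not known exactly. Their poses are not given: they have to be found in the camera images.
- pan: loose shallow steel dish, 96 mm across and 18 mm high, about 0.2 kg, standing on the table; origin at the centre of its underside, z up. A stiff 6 mm wire stirrup stands over it in the pan's own x-z plane: legs at x = +-46 mm at the rim and +-42 mm at 118 mm up, then sloping up to a peak at 140 mm. On the peak stands a blue grip, 24 (x) x 16 (y) mm, from 140 to 200 mm above the underside. The stirrup looks the same turned by half a turn
- stirrup_peak (a point): centre line of the stirrup wire at its peak, 140 mm above the pan's underside: the part that sits in the hook. The hook passes under it along the pan's y
- pan_grip (a point): a good place to grip: on the axis of the blue grip, 178 mm above the pan's underside (38 mm above the stirrup's peak, 22 mm below the grip's top)
- balance: fixed white balance; origin on the table right below the hook's dip. Base plate 170 (x) x 270 (y) x 22 mm high, from y = -70 to +200 mm; tower 130 x 95 mm, 240 mm high, its near face at y = +92 mm. The hook arm, an 8 mm steel rod, leaves the tower at 215 mm height, runs to the balance's own -y, dips to 200 mm (rod centre) at the origin and rises to an open tip at y = -31 mm, 221 mm high (225 mm over its top)
- hook_seat (a point): where the stirrup's peak lies when the pan hangs: in the hook's dip, 208 mm above the table. Thread the stirrup from the balance's -y side towards +y with the hook between its legs, the peak above the tip and the pan below the hook, then lower it; hung, the pan's underside is about 68 mm above the table and the pan's x is along the balance's x, either way round
- switch_green: fixed grey isolator box of the balance, 56 (x) x 84 (y) x 36 mm high; origin at the centre of its underside; two 12 mm black cheeks on top reach to 47 mm, either side of the lever. The lever swings in the box's own y-z plane about a pivot 40 mm above the table on the box's centre; +y is the on side (white dot on the box), -y the off side (black dot)
- lever_green (a joint): angle of the green-knobbed lever in rad: 0 = off (leaning 0.6 rad from upright to the box's -y), 0.6 = upright, 1.2 = on (leaning 0.6 rad to the box's +y). It starts off. It is an over-centre toggle: past upright it falls to that side's stop by its own weight and stays there; about 1 N sideways at the knob moves it
- knob_green (a point): centre of the green ball knob, 28 mm across, at the end of a 10 mm steel rod 85 mm from the pivot: 110 mm above the table at either stop, 125 mm when upright; it moves about 96 mm from stop to stop along the box's y
- switch_orange: fixed grey isolator box of the drying oven, 56 (x) x 84 (y) x 36 mm high; origin at the centre of its underside; two 12 mm black cheeks on top reach to 47 mm, either side of the lever. The lever swings in the box's own y-z plane about a pivot 40 mm above the table on the box's centre; +y is the on side (white dot on the box), -y the off side (black dot)
- lever_orange (a joint): angle of the orange-knobbed lever in rad: 0 = off (leaning 0.6 rad from upright to the box's -y), 0.6 = upright, 1.2 = on (leaning 0.6 rad to the box's +y). It starts on and must stay on. It is an over-centre toggle: past upright it falls to that side's stop by its own weight and stays there; about 1 N sideways at the knob moves it
- knob_orange (a point): centre of the orange ball knob, 28 mm across, at the end of a 10 mm steel rod 85 mm from the pivot: 110 mm above the table at either stop, 125 mm when upright; it moves about 96 mm from stop to stop along the box's y
- amber_bottle: loose amber glass bottle with blue cap, 72 mm across, 160 mm high; origin at the centre of its underside, z up
- flask: loose conical glass flask, 84 mm across the foot, 130 mm high; origin at the centre of its underside, z up
Mind the look-alikes: they are no part of the job. Leave any yellow look-alike of the switch_green alone.

How it is judged:
By the outcome, as a careful person would: the job done as asked, in the order asked, and still so for the second after the job is handed in, with the robot touching nothing.
It also fails if it takes over 51 s, if anything falls off the work surface, if the arm or the gripper's body presses on something with over 40 N, if the wrist force passes 120 N, or if a joint passes its speed limit or range.

## Working session

There is one attempt and no reset: what is moved stays moved. The work goes in short steps, Python scripts to look and compute and a tool call to move; the robot and the scene stay as the last step left them, time stands still between calls to the robot, and variables do not carry over. Pictures are saved under pics/ and viewed, and the job is handed in when it is done.

Besides the shell and the picture viewer there is one more tool, called after "Emit:" as name([rows], argument=value, ...), one row to a line, values as JSON. step_arm: Moves the arm, as the interface text tells. Shift numbers are shares of 4 cm and turn numbers shares of 5 degrees, none past 1 either way. Its arguments: {"type":"object","properties":{"targets":{"type":"array"},"squeeze":{"type":"number"}},"required":["targets"]}

```bash
mkdir -p pics; ls
cat > h.py <<'E'
import numpy as np, cv2
from plant import get_state, read_camera, sign_off
def cam(n,save=None):
    c=read_camera(n)
    c['R']=cv2.Rodrigues(np.array(c['rvec'],float))[0]; c['t']=np.array(c['tvec'],float).ravel()
    c['K']=np.array(c['mtx'],float)
    if save: cv2.imwrite('pics/'+save+'.png',c['pixels'][:,:,::-1]); np.savez('pics/'+save,**c)
    return c
def ray(c,u,v,fish=False):
    K=c['K']; x=(u-K[0,2])/K[0,0]; y=(v-K[1,2])/K[1,1]
    if fish:
        r=np.hypot(x,y); s=np.sin(r)/r if r>1e-9 else 1
        d=np.array([x*s,y*s,np.cos(r)])
    else: d=np.array([x,y,1.])
    return -c['R'].T@c['t'], c['R'].T@d
def onz(c,u,v,z,fish=False):
    o,d=ray(c,u,v,fish); return o+d*(z-o[2])/d[2]
def depthpt(c,u,v):
    o,d=ray(c,u,v); return o+d*c['range_z'][int(round(v)),int(round(u))]
def tri(r1,r2):
    (o1,d1),(o2,d2)=r1,r2; d1=d1/np.linalg.norm(d1); d2=d2/np.linalg.norm(d2)
    A=np.stack([d1,-d2],1); s=np.linalg.lstsq(A,o2-o1,rcond=None)[0]
    p,q=o1+s[0]*d1,o2+s[1]*d2; return (p+q)/2,np.linalg.norm(p-q)
def load(s):
    return dict(np.load('pics/'+s+'.npz'))
E
python3 - <<'E'
from h import *
for n in ['side','top','wrist']:
    c=cam(n,n+'0'); print(n,c['K'].round(1).tolist(),(-c['R'].T@c['t']).round(3),c['R'][2].round(3))
print(get_state())
E
```

```text
pics
side [[538.9, 0.0, 269.3], [0.0, 538.9, 216.5], [0.0, 0.0, 1.0]] [0.313 0.81  1.206] [ 0.212 -0.641 -0.737]
top [[472.9, 0.0, 281.6], [0.0, 472.9, 211.3], [0.0, 0.0, 1.0]] [ 0.463 -0.085  1.347] [ 0.134 -0.002 -0.991]
wrist [[325.2, 0.0, 281.9], [0.0, 325.2, 211.9], [0.0, 0.0, 1.0]] [ 0.232 -0.64   0.373] [-0.321 -0.071 -0.944]
{'time': 0.15, 'qpos': array([-1.49800140e+00,  2.87029160e-01,  1.57786912e+00,  4.31915160e-06,
        1.27857685e+00, -1.49965076e-01]), 'dq': array([-0.00079937, -0.00134002, -0.00461138,  0.00126436, -0.00123692,
        0.00039944]), 'joint_efforts': array([ 5.20787889e-04, -4.06603825e+01, -2.93141985e+01, -1.85045014e-04,
        3.95583353e-03, -1.04562215e-06]), 'eef_pos': array([ 0.14913736, -0.65778801,  0.23020487]), 'tcp_rot': array([ 9.93803286e-01,  1.11149189e-01,  3.83746950e-05, -9.40459468e-04]), 'contact_force': array([0.55931925, 0.40657521, 0.08912211]), 'wrist_torque': array([ 0.02223419, -0.01884552,  0.00732594]), 'opening': 0.997501074762431}
```

View pics/side0.png

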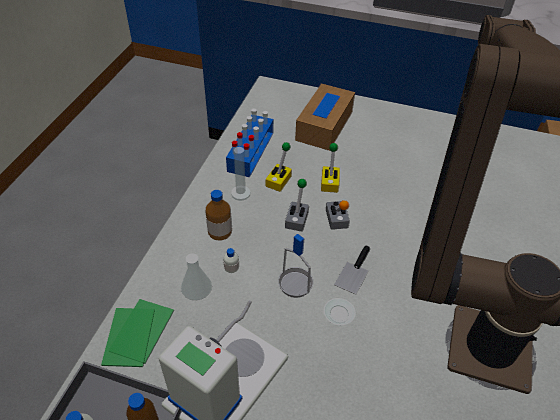

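View pics/top0.png

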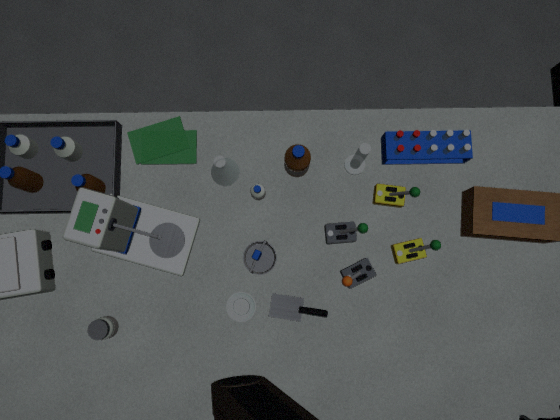

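View pics/wrist0.png

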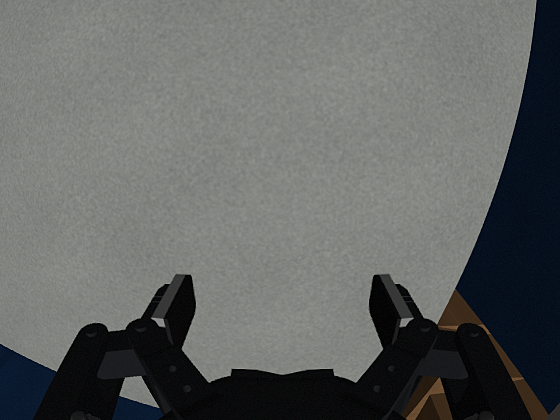

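Run:
```python
from h import *
t=load('top0'); s=load('side0')
a=cv2.resize(t['pixels'][190:310,205:405],None,fx=4,fy=4,interpolation=cv2.INTER_CUBIC)
b=cv2.resize(s['pixels'][165:315,240:390],None,fx=4,fy=4,interpolation=cv2.INTER_CUBIC)
cv2.imwrite('pics/ct.png',a[:,:,::-1]);cv2.imwrite('pics/cs.png',b[:,:,::-1])
a=cv2.resize(t['pixels'][180:290,55:205],None,fx=5,fy=5,interpolation=cv2.INTER_CUBIC)
b=cv2.resize(s['pixels'][290:420,150:300],None,fx=4,fy=4,interpolation=cv2.INTER_CUBIC)
cv2.imwrite('pics/cbt.png',a[:,:,::-1]);cv2.imwrite('pics/cbs.png',b[:,:,::-1])
```

```text
(no output)
```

View pics/ct.png

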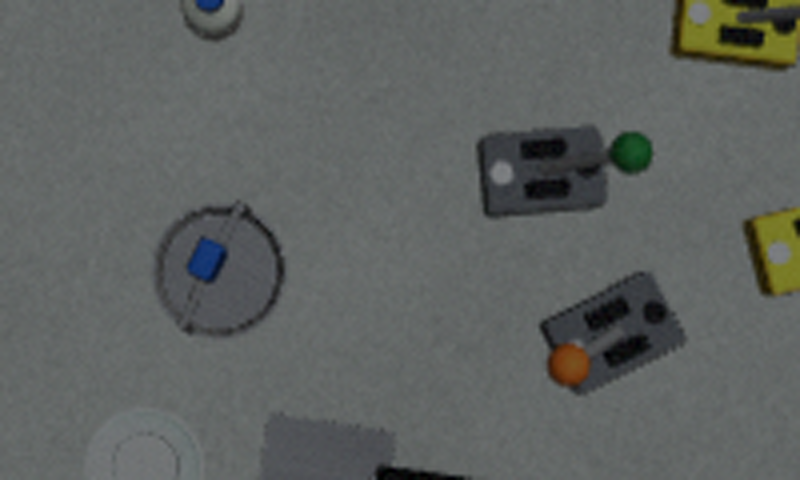

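View pics/cs.png

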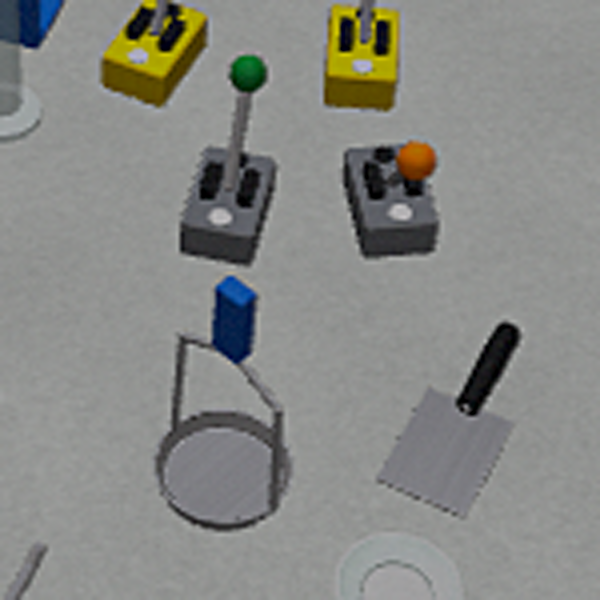

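View pics/cbt.png

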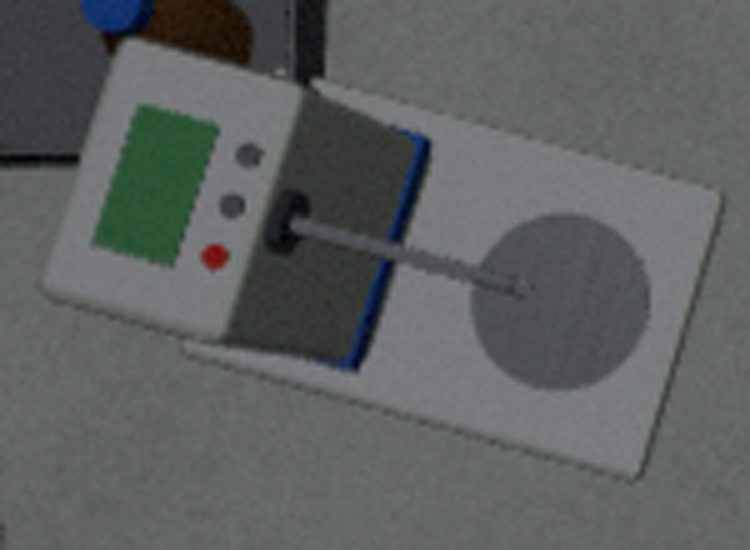

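View pics/cbs.png

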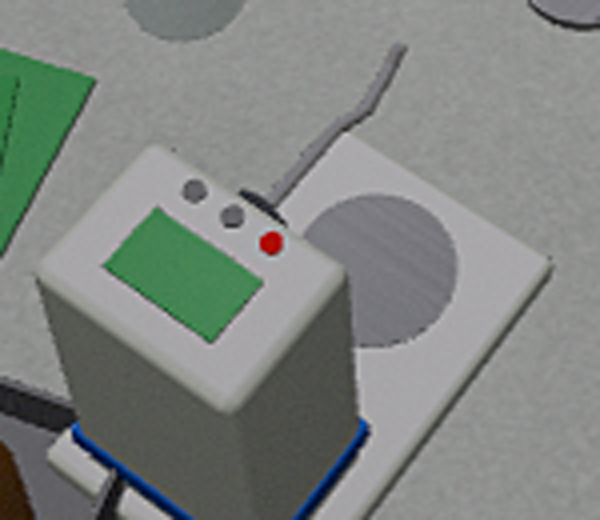

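Candidates: a green knob on a grey box at top-view (363,228), which is the target. Two green knobs on yellow boxes at (415,192) and (436,245) are look-alikes. The orange knob at (347,281) must stay on. The pan's blue grip is at (257,255); other blue things are bottle caps at (298,152) and (258,189). The close crops confirm the grey box with green knob leaning to the black-dot (off) side, and the pan with stirrup.

```bash
cat > m.py <<'E'
from h import *
t=load('top0'); s=load('side0')
def blob(c,lo,hi,win):
    u0,v0,u1,v1=win; hsv=cv2.cvtColor(c['pixels'],cv2.COLOR_RGB2HSV)[v0:v1,u0:u1]
    m=cv2.inRange(hsv,lo,hi); M=cv2.moments(m,True); return M['m10']/M['m00']+u0,M['m01']/M['m00']+v0,M['m00']
G=((45,80,30),(80,255,255)); O=((3,120,80),(20,255,255)); B=((100,120,40),(125,255,255))
def both(n,c,wt,ws):
    a=blob(t,*c,wt); b=blob(s,*c,ws); p,e=tri(ray(t,*a[:2]),ray(s,*b[:2])); print(n,np.round(a,1),np.round(b,1),p.round(4),e.round(4)); return p
E
python3 - <<'E'
from m import *
kg=both('green',G,(353,218,375,238),(293,176,310,192))
ko=both('orange',O,(335,272,360,292),(335,198,355,214))
both('grip',B,(248,246,268,268),(290,230,308,258))
both('cap amber',B,(288,142,310,162),(210,188,230,205))
# hook: tip px
tt=(55+523/5,180+289/5); ts=(150+401/4,290+48/4)
print('tip',tri(ray(t,*tt),ray(s,*ts)))
# base plate corners in top at z=.022
P=[onz(t,55+u/5-.1,180+v/5-.1,.022) for u,v in [(722,193),(636,478),(185,347)]]
print(np.round(P,4)); print(np.linalg.norm(P[0]-P[1]),np.linalg.norm(P[1]-P[2]))
Q=[onz(s,150+u/4,290+v/4,.022) for u,v in [(551,263),(345,133)]]
print(np.round(Q,4))
print('disk',onz(t,55+560/5,180+301/5,.022),onz(s,150+372/4,290+271/4,.022))
# switch box corners top face z=.036
P=[onz(t,205+u/4,190+v/4,.036) for u,v in [(480,138),(600,128),(607,206),(488,216)]]; print('gbox',np.round(P,4),np.mean(P,0))
P=[onz(t,205+u/4,190+v/4,.036) for u,v in [(543,326),(648,273),(686,338),(585,394)]]; print('obox',np.round(P,4),np.mean(P,0))
# pan rim circle
print('pan',[onz(t,205+u/4,190+v/4,.018) for u,v in [(156,271),(284,271),(220,207),(220,336)]])
print('legs',[onz(t,205+u/4,190+v/4,.118) for u,v in [(241,207),(186,328)]], [onz(s,240+u/4,165+v/4,.118) for u,v in [(182,338),(279,412)]])
print('depth grip',depthpt(t,257,255), 'flask',onz(t,220,162,.13),'bottle',onz(t,298,152,.16))
E
```

```text
green [362.5 227.5  81. ] [301.6 182.8  62. ] [ 0.5824 -0.299   0.1112] 0.0012
orange [347.2 280.5  71. ] [343.6 204.8  73. ] [ 0.4455 -0.2544  0.1096] 0.0009
grip [256.3 254.5  70. ] [297.8 244.4 175. ] [ 0.5135 -0.0228  0.1722] 0.001
cap amber [298.  150.7 123. ] [216.1 195.2 111. ] [ 0.7804 -0.1322  0.1527] 0.0019
tip (array([0.55454452, 0.20486596, 0.220989  ]), np.float64(0.0009696646652954236))
[[0.6242 0.1452 0.022 ]
 [0.4655 0.1917 0.022 ]
 [0.542  0.445  0.022 ]]
0.16537331858810872 0.2645823295514245
[[0.4645 0.1968 0.022 ]
 [0.6143 0.1536 0.022 ]]
disk [0.56430727 0.23532461 0.022     ] [0.56451734 0.23696073 0.022     ]
gbox [[ 0.6003 -0.2077  0.036 ]
 [ 0.6061 -0.2915  0.036 ]
 [ 0.5516 -0.2944  0.036 ]
 [ 0.5459 -0.2117  0.036 ]] [ 0.57598754 -0.25134024  0.036     ]
obox [[ 0.4698 -0.2474  0.036 ]
 [ 0.5049 -0.321   0.036 ]
 [ 0.4601 -0.3454  0.036 ]
 [ 0.4232 -0.2747  0.036 ]] [ 0.46449311 -0.2971322   0.036     ]
pan [array([0.51214827, 0.0199141 , 0.018     ]), array([ 0.51078561, -0.06965114,  0.018     ]), array([ 0.55626938, -0.02527677,  0.018     ]), array([ 0.46637553, -0.02445864,  0.018     ])]
legs [array([ 0.54900807, -0.04342039,  0.118     ]), array([ 0.47153041, -0.00714719,  0.118     ])] [array([ 0.54871971, -0.03968728,  0.118     ]), array([ 0.47285195, -0.00280488,  0.118     ])]
depth grip [ 0.51139534 -0.02603235  0.20236106] flask [0.76013677 0.07314209 0.13      ] bottle [ 0.77610487 -0.13166949  0.16      ]
```

Emit:
step_arm([
  [[1,0,0,-0.2,1],[1,0,0,-0.2,1],[1,0,0,-0.2,1],[1,0,0,-0.2,1],[1,0,0,-0.2,1],[1,0,0,-0.2,1],[1,0,0,0,1],[1,0,0,0,0.64]],
], squeeze=40)

```text
time: 0.82
eef_pos: [0.1492, -0.6584, 0.2798]
tcp_rot: [0.975, -0.222, 0.0, 0.0]
contact_force: [-0.4, 0.8, -1.2]
opening: 1.0
```

```bash
cat >> h.py <<'E'
from scipy.spatial.transform import Rotation as Ro
def psi():
    R=Ro.from_quat(get_state()['tcp_rot']).as_matrix(); return np.degrees(np.arctan2(R[1,0],R[0,0])),R
def togo(target,yaw=None):
    p,R=psi(); s=get_state(); d=R.T@(np.array(target)-s['eef_pos'])
    print('t',s['time'],'pos',s['eef_pos'].round(4),'yaw',round(p,2),'F',s['contact_force'].round(1),'open',round(s['opening'],3))
    print('shift units',(d/.04).round(2), 'turn units',None if yaw is None else round((p-yaw)/5,2))
E
python3 -c "
from h import *
togo([.5115,-.024,.28],-25.4)"
```

```text
t 0.8167 pos [ 0.1492 -0.6584  0.2798] yaw -25.65 F [-0.4  0.8 -1.2] open 1.0
shift units [  1.3  -18.22  -0.02] turn units -0.05
```

Emit:
step_arm([
  [[1,0.06,-0.85,0,0],[1,0.06,-0.9,0,0],[1,0.06,-0.9,0,0],[1,0.06,-0.9,0,0],[1,0.06,-0.9,0,0],[1,0.06,-0.9,0,0],[1,0.06,-0.9,0,0],[1,0.06,-0.9,0,0],[1,0.06,-0.9,0,0],[1,0.06,-0.9,0,0]],
])

```text
time: 1.65
eef_pos: [0.325, -0.3435, 0.2791]
tcp_rot: [0.975, -0.22, -0.0, -0.0]
contact_force: [1.2, 0.2, 0.4]
opening: 1.003
```

```bash
python3 -c "
from h import *
togo([.5115,-.024,.28],-25.4)"
```

```text
t 1.65 pos [ 0.325  -0.3435  0.2791] yaw -25.46 F [1.2 0.2 0.4] open 1.003
shift units [ 0.78 -9.22 -0.02] turn units -0.01
```

Emit:
step_arm([
  [[1,0.08,-0.9,0,0],[1,0.08,-0.9,0,0],[1,0.08,-0.9,0,0],[1,0.08,-0.9,0,0],[1,0.08,-0.9,0,0],[1,0.08,-0.9,0,0],[1,0.08,-0.9,0,0],[1,0.08,-0.9,0,0],[1,0.08,-0.9,0,0],[1,0.08,-0.9,0,0]],
])

```text
time: 2.48
eef_pos: [0.5085, -0.032, 0.2792]
tcp_rot: [0.976, -0.22, -0.0, 0.0]
contact_force: [0.9, -1.6, -0.1]
opening: 0.999
```

```bash
python3 -c "
from h import *
c=cam('wrist','w1')
togo([.5115,-.024,.28],-25.4)
import time
c=cam('top','t1')"
```

```text
t 2.5333 pos [ 0.5105 -0.0274  0.2791] yaw -25.2 F [ 0.2  2.7 -0.7] open 1.002
shift units [-0.01 -0.09 -0.02] turn units 0.04
```

View pics/w1.png

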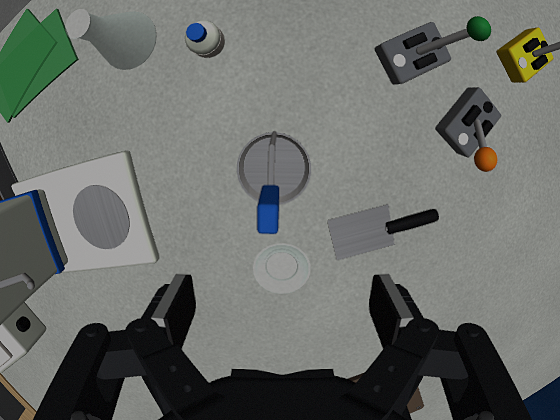

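Run:
```python
from m import *
w=load('w1')
hsv=cv2.cvtColor(w['pixels'],cv2.COLOR_RGB2HSV); m=cv2.inRange(hsv[175:245,245:295],*B)
ys,xs=np.nonzero(m); print(xs.min()+245,xs.max()+245,ys.min()+175,ys.max()+175)
o,d=ray(w,267.5,232,True)
for uv in [(258,233),(278,233),(267.8,220),(268.5,233)]: print(uv,onz(w,*uv,.2,True).round(4))
print('base grip',onz(w,270.5,187,.14,True),'pan centre',onz(w,273,168,.003,True), 'leg', onz(w,273.5,134,.118,True))
a=(256.3,252.5)
t=load('top0'); print('top at .2', onz(t,256.3,255,.2), blob(t,*B,(248,246,268,268)))
hsv=cv2.cvtColor(t['pixels'],cv2.COLOR_RGB2HSV); print(cv2.inRange(hsv[246:268,248:268],*B)//255)
```

```text
257 278 185 233
(258, 233) [ 0.5077 -0.0133  0.2   ]
(278, 233) [ 0.5014 -0.0267  0.2   ]
(267.8, 220) [ 0.5138 -0.0245  0.2   ]
(268.5, 233) [ 0.5044 -0.0204  0.2   ]
base grip [ 0.52183809 -0.0284082   0.14      ] pan centre [ 0.51295916 -0.02273025  0.003     ] leg [ 0.56178249 -0.05007526  0.118     ]
top at .2 [ 0.51152189 -0.02421846  0.2       ] (256.2857142857143, 254.47142857142856, 70.0)
[[0 0 0 0 0 0 0 0 0 0 0 0 0 0 0 0 0 0 0 0]
 [0 0 0 0 0 0 0 0 0 0 0 0 0 0 0 0 0 0 0 0]
 [0 0 0 0 0 0 0 0 0 0 0 0 0 0 0 0 0 0 0 0]
 [0 0 0 0 0 0 0 0 0 0 0 0 0 0 0 0 0 0 0 0]
 [0 0 0 0 0 0 0 1 1 1 1 0 0 0 0 0 0 0 0 0]
 [0 0 0 0 0 0 1 1 1 1 1 1 1 0 0 0 0 0 0 0]
 [0 0 0 0 0 0 1 1 1 1 1 1 1 0 0 0 0 0 0 0]
 [0 0 0 0 0 1 1 1 1 1 1 1 1 1 0 0 0 0 0 0]
 [0 0 0 0 0 1 1 1 1 1 1 1 1 0 0 0 0 0 0 0]
 [0 0 0 0 1 1 1 1 1 1 1 1 1 0 0 0 0 0 0 0]
 [0 0 0 0 1 1 1 1 1 1 1 1 0 0 0 0 0 0 0 0]
 [0 0 0 0 1 1 1 1 1 1 1 1 0 0 0 0 0 0 0 0]
 [0 0 0 0 0 1 1 1 1 1 1 0 0 0 0 0 0 0 0 0]
 [0 0 0 0 0 0 0 1 1 1 1 0 0 0 0 0 0 0 0 0]
 [0 0 0 0 0 0 0 0 0 0 0 0 0 0 0 0 0 0 0 0]
 [0 0 0 0 0 0 0 0 0 0 0 0 0 0 0 0 0 0 0 0]
 [0 0 0 0 0 0 0 0 0 0 0 0 0 0 0 0 0 0 0 0]
 [0 0 0 0 0 0 0 0 0 0 0 0 0 0 0 0 0 0 0 0]
 [0 0 0 0 0 0 0 0 0 0 0 0 0 0 0 0 0 0 0 0]
 [0 0 0 0 0 0 0 0 0 0 0 0 0 0 0 0 0 0 0 0]
 [0 0 0 0 0 0 0 0 0 0 0 0 0 0 0 0 0 0 0 0]
 [0 0 0 0 0 0 0 0 0 0 0 0 0 0 0 0 0 0 0 0]]
```

Run:
```python
from h import *
w=load('w1')
a=cv2.resize(w['pixels'][120:245,230:320],None,fx=6,fy=4.8,interpolation=cv2.INTER_CUBIC)
cv2.imwrite('pics/cw1.png',a[:,:,::-1])
```

```text
(no output)
```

View pics/cw1.png

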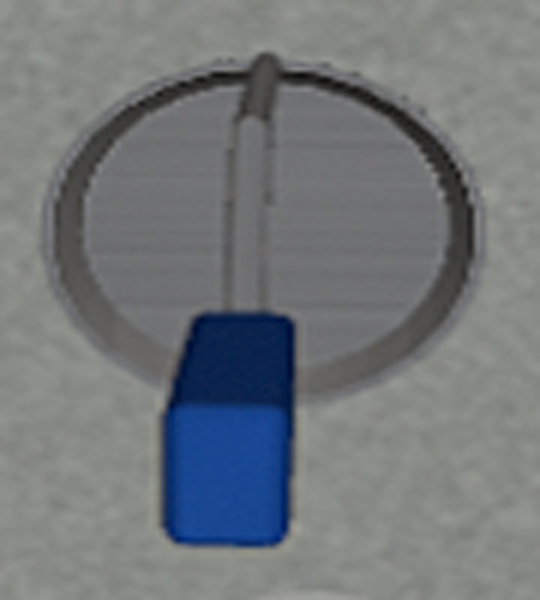

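The wrist crop shows the grip's top face centred at about (268,219), cast to (0.514, -0.0245) at z = 0.20. The top view gives (0.5115, -0.024). The two agree to within 2.5 mm, and the yaw matches too.

Emit:
step_arm([
  [[1,0,-0.08,0.5,0],[1,0,0,0.5,0],[1,0,0,0.5,0],[1,0,0,0.5,0],[1,0,0,0.5,0],[1,0,0,0.4,0],[1,0,0,0.1,0],[1,0,0,0,0]],
])

```text
time: 3.25
eef_pos: [0.5081, -0.0313, 0.1576]
tcp_rot: [0.975, -0.22, -0.002, 0.0]
contact_force: [0.2, -0.2, -0.1]
opening: 0.999
```

```bash
python3 -c "
from h import *
togo([.5125,-.0245,.159],-25.4)"
```

```text
t 3.25 pos [ 0.5081 -0.0313  0.1576] yaw -25.47 F [ 0.2 -0.2 -0.1] open 0.999
shift units [ 0.03 -0.2  -0.03] turn units -0.01
```

Emit:
step_arm([
  [[1,0.03,-0.2,0,0],[1,0,0,0,0],[1,0,0,0,0]],
])

```text
time: 3.5
eef_pos: [0.5152, -0.0243, 0.161]
tcp_rot: [0.976, -0.22, 0.001, 0.0]
contact_force: [0.0, -0.3, -0.2]
opening: 1.0
```

```bash
python3 -c "
from h import *
togo([.5125,-.0245,.159],-25.4)
c=cam('wrist','w2')"
```

```text
t 3.5 pos [ 0.5152 -0.0243  0.161 ] yaw -25.4 F [ 0.  -0.3 -0.2] open 1.0
shift units [-0.06  0.03  0.05] turn units 0.0
```

View pics/w2.png

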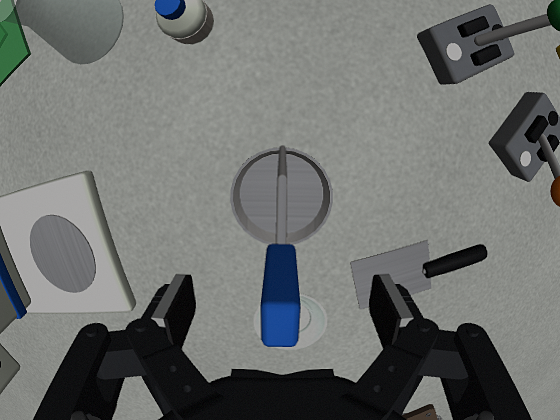

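The grip, at (281,300), is centred between the pads, so I'll close.

Emit:
step_arm([
  [[0.1,0,0,0,0],[0,0,0,0,0],[0,0,0,0,0],[0,0,0,0,0],[0,0,0,0,0],[0,0,0,0,0],[0,0,0,0,0],[0,0,0,0,0]],
], squeeze=60)

```text
time: 4.22
eef_pos: [0.514, -0.0243, 0.1593]
tcp_rot: [0.975, -0.22, -0.0, -0.0]
contact_force: [0.3, 1.1, -0.6]
opening: 0.182
```

```bash
python3 -c "
from h import *
togo([.5125,-.0245,.159],-25.4)"
```

```text
t 4.2167 pos [ 0.514  -0.0243  0.1593] yaw -25.44 F [ 0.3  1.1 -0.6] open 0.182
shift units [-0.03  0.02  0.01] turn units -0.01
```

Emit:
step_arm([
  [[0,0,0,-0.3,0],[0,0,0,-0.5,0],[0,0,0,-0.5,0],[0,0,0,-0.5,-0.4],[0,0,0,-0.5,-0.5],[0,0,0,-0.4,-0.5],[0,0,0,-0.2,-0.36],[0,0,0,0,0],[0,0,0,0,0]],
])

```text
time: 4.97
eef_pos: [0.514, -0.0244, 0.2759]
tcp_rot: [0.989, -0.145, 0.0, 0.0]
contact_force: [-0.8, -0.1, -1.9]
opening: 0.181
```

```bash
python3 -c "
from h import *
togo([.533,.131,.274],-16.6)
c=cam('side','s3');c=cam('wrist','w3')
a=cv2.resize(c['pixels'],None,fx=1,fy=1);cs=load('side' '0')
"
```

```text
t 4.9667 pos [ 0.514  -0.0244  0.2759] yaw -16.68 F [-0.8 -0.1 -1.9] open 0.181
shift units [-0.66 -3.86  0.05] turn units -0.02
```

View pics/w3.png

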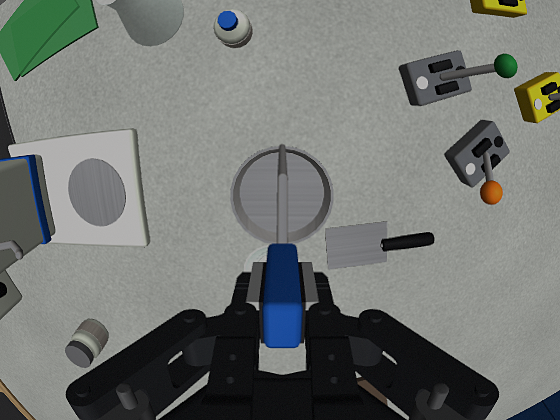

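View pics/s3.png

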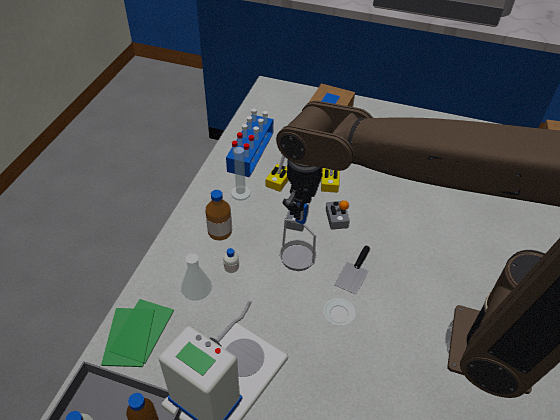

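Pan lifted and held level. Next, move to the pre-thread point on the balance's -y side.

Emit:
step_arm([
  [[0,-0.1,-0.5,0,0],[0,-0.12,-0.7,0,0],[0,-0.12,-0.7,0,0],[0,-0.12,-0.7,0,0],[0,-0.1,-0.7,0,0],[0,-0.1,-0.4,0,0],[0,0,-0.16,0,0],[0,0,0,0,0],[0,0,0,0,0]],
])

```text
time: 5.82
eef_pos: [0.5326, 0.1307, 0.2744]
tcp_rot: [0.989, -0.145, -0.001, 0.001]
contact_force: [-0.3, -0.4, -1.6]
opening: 0.179
```

```bash
python3 -c "
from h import *
togo([.533,.131,.274],-16.6)
c=cam('side','s4');d=cam('wrist','w4');e=cam('top','t4')
a=cv2.resize(c['pixels'][200:380,170:370],None,fx=4,fy=3.3)
cv2.imwrite('pics/cs4.png',a[:,:,::-1])
"
```

```text
t 5.8167 pos [0.5326 0.1307 0.2744] yaw -16.63 F [-0.3 -0.4 -1.6] open 0.179
shift units [ 0.01 -0.01  0.01] turn units -0.01
```

View pics/w4.png

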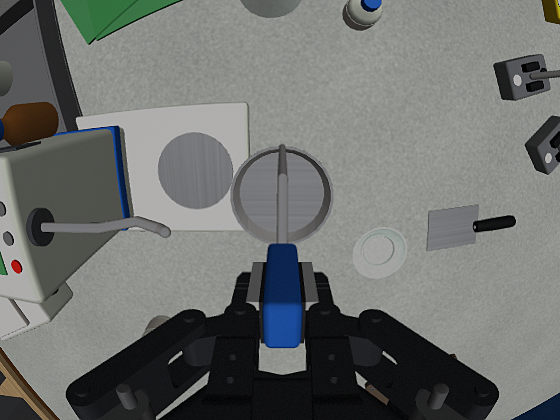

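View pics/cs4.png

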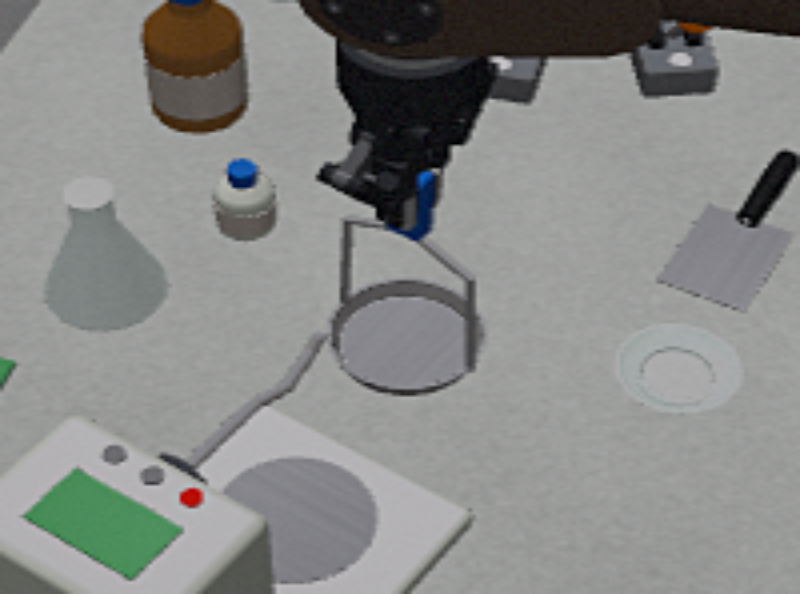

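View pics/t4.png

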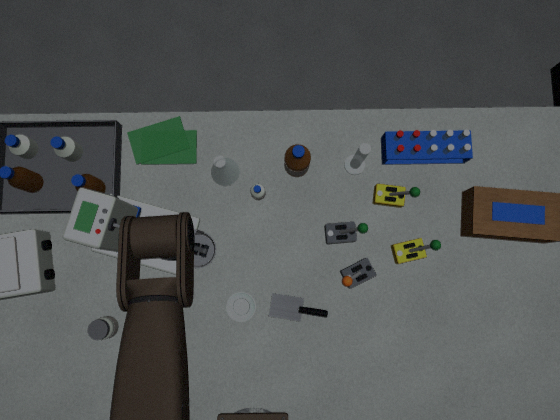

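Run:
```python
from h import *
w=load('w4'); s=load('s4')
a=cv2.resize(w['pixels'][200:260,20:190],None,fx=4.7,fy=4.7,interpolation=cv2.INTER_CUBIC); cv2.imwrite('pics/ch.png',a[:,:,::-1])
print(tri(ray(w,168,234,True),ray(s,250.3,302)))
print('dip',tri(ray(w,142,226,True),ray(s,240.7,317.6)))
print('peak',tri(ray(w,282,244,True),ray(s,273,270)))
print('disk',onz(w,195.5,170.5,.022,True))
```

```text
(array([0.55453217, 0.20412365, 0.21969692]), np.float64(0.0005890041157204636))
dip (array([0.56292043, 0.23429494, 0.19857109]), np.float64(0.005052696538108081))
peak (array([0.53280761, 0.12575386, 0.2428196 ]), np.float64(0.007830219491541187))
disk [0.56603626 0.23288828 0.022     ]
```

View pics/ch.png

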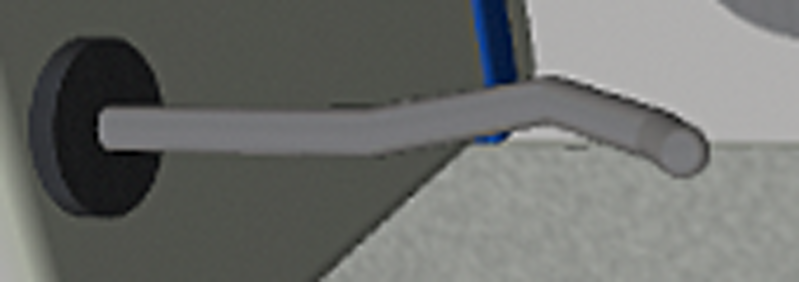

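```bash
python3 -c "
from h import *
togo([.5642,.235,.274],-16.6)"
```

```text
t 5.9667 pos [0.5329 0.13   0.2751] yaw -16.72 F [-1.   0.1 -3. ] open 0.178
shift units [-0.01 -2.74  0.02] turn units -0.02
```

Emit:
step_arm([
  [[0,0,-0.25,0,0],[0,0,-0.4,0,0],[0,0,-0.4,0,0],[0,0,-0.4,0,0],[0,0,-0.4,0,0],[0,0,-0.4,0,0],[0,0,-0.3,0,0],[0,0,-0.19,0,0],[0,0,0,0,0],[0,0,0,0,0]],
])

```text
time: 6.8
eef_pos: [0.5643, 0.2363, 0.2751]
tcp_rot: [0.99, -0.144, -0.0, 0.0]
contact_force: [-0.4, 0.0, -1.8]
opening: 0.182
```

```bash
python3 -c "
from h import *
togo([.5642,.235,.274],-16.6)
c=cam('side','s5');d=cam('wrist','w5')
a=cv2.resize(c['pixels'][230:400,160:320],None,fx=4,fy=3.5)
cv2.imwrite('pics/cs5.png',a[:,:,::-1])
"
```

```text
t 6.8 pos [0.5643 0.2363 0.2751] yaw -16.6 F [-0.4  0.  -1.8] open 0.182
shift units [0.01 0.03 0.03] turn units 0.0
```

View pics/w5.png

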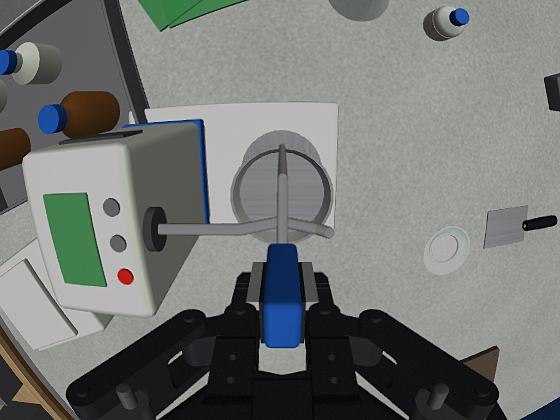

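View pics/cs5.png

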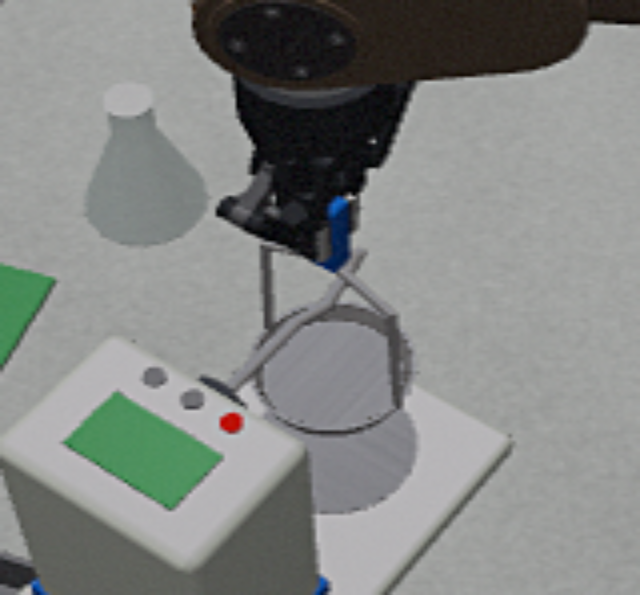

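Threaded: the hook passes between the legs, and the dip at wrist (280,222) sits under the stirrup line at column 282. Lowering now.

Emit:
step_arm([
  [[0,0,0.03,0.2,0],[0,0,0,0.3,0],[0,0,0,0.3,0],[0,0,0,0.2,0],[0,0,0,0.1,0],[0,0,0,0,0]],
])

```text
time: 7.4
eef_pos: [0.5638, 0.2349, 0.2302]
tcp_rot: [0.989, -0.145, -0.0, 0.0]
contact_force: [0.4, -0.4, -1.5]
opening: 0.177
```

```bash
python3 -c "
from h import *
togo([.5642,.235,.227],-16.6)
"
```

```text
t 7.4 pos [0.5638 0.2349 0.2302] yaw -16.65 F [ 0.4 -0.4 -1.5] open 0.177
shift units [ 0.01 -0.    0.08] turn units -0.01
```

Emit:
step_arm([
  [[0,0,0,0.04,0],[0,0,0,0.04,0],[0,0,0,0,0]],
])

```text
time: 7.65
eef_pos: [0.5648, 0.2353, 0.229]
tcp_rot: [0.989, -0.145, 0.001, -0.001]
contact_force: [1.8, 1.1, -1.3]
opening: 0.181
```

Emit:
step_arm([
  [[0,0,0,0.03,0],[0,0,0,0,0],[0,0,0,0,0]],
])

```text
time: 7.9
eef_pos: [0.565, 0.2354, 0.2286]
tcp_rot: [0.989, -0.145, 0.002, -0.001]
contact_force: [2.1, 1.1, 4.8]
opening: 0.181
```

```bash
python3 -c "
from h import *
togo([.5642,.235,.227],-16.6)
c=cam('side','s6');d=cam('wrist','w6')
a=cv2.resize(c['pixels'][230:400,160:320],None,fx=4,fy=3.5)
cv2.imwrite('pics/cs6.png',a[:,:,::-1])
"
```

```text
t 7.9 pos [0.565  0.2354 0.2286] yaw -16.63 F [2.1 1.1 4.8] open 0.181
shift units [-0.02  0.02  0.04] turn units -0.01
```

View pics/w6.png

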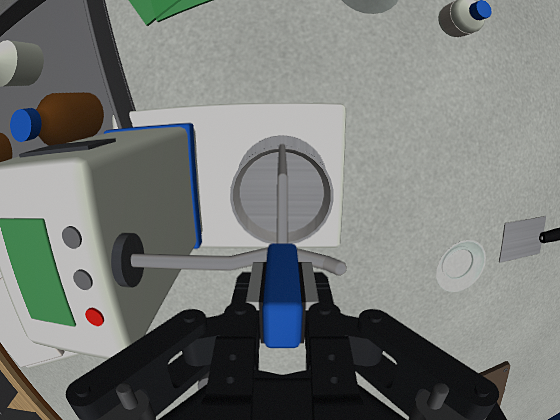

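View pics/cs6.png

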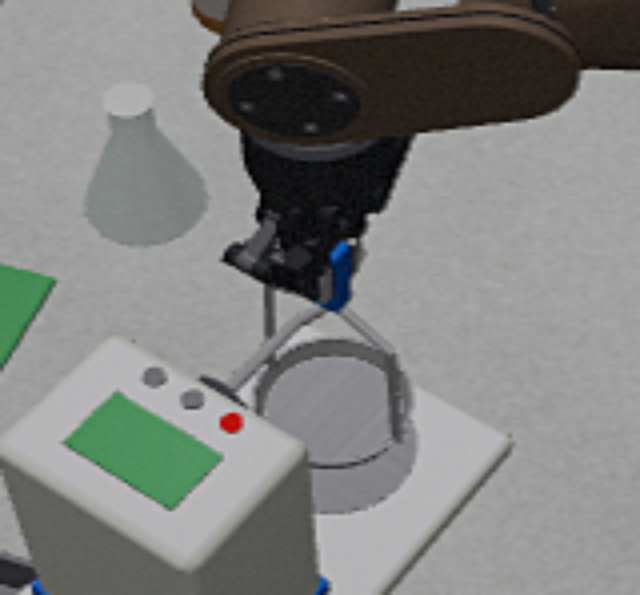

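Contact: about 6 N up, and the dip is directly under the grip. Opening gently.

Emit:
step_arm([
  [[0.2,-0.01,0,0,0],[0.25,0,0,0,0],[0.3,0,0,0,0],[0.35,0,0,0,0],[0.4,0,0,0,0],[0.4,0,0,0,0],[0.4,0,0,0,0]],
], squeeze=20)

```text
time: 8.58
eef_pos: [0.5634, 0.235, 0.2266]
tcp_rot: [0.989, -0.145, -0.0, 0.0]
contact_force: [1.0, -0.0, -0.2]
opening: 0.4
```

```bash
python3 -c "
from h import *
togo([.5642,.235,.35],-16.6)
d=cam('wrist','w7')
"
```

```text
t 8.5833 pos [0.5634 0.235  0.2266] yaw -16.64 F [ 1.  -0.  -0.2] open 0.4
shift units [ 0.02 -0.   -3.09] turn units -0.01
```

View pics/w7.png

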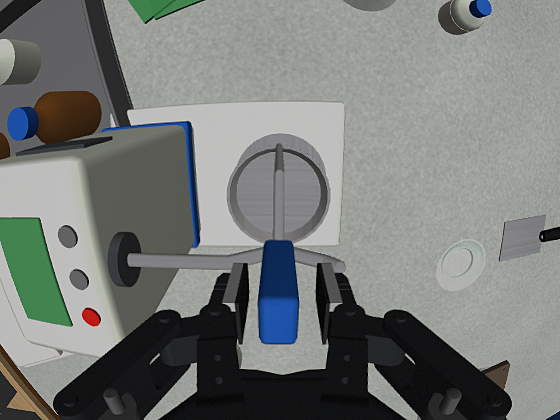

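Free and hanging. Raise slowly, straight up.

Emit:
step_arm([
  [[0.45,0,0,-0.2,0],[0.5,0,0,-0.4,0],[0.5,0,0,-0.5,0],[0.5,0,0,-0.6,0],[0.5,0,0,-0.6,0],[0.5,0,0,-0.5,0],[0.5,0,0,-0.3,0],[0.5,0,0,0,0]],
])

```text
time: 9.3
eef_pos: [0.5647, 0.2354, 0.3556]
tcp_rot: [0.989, -0.145, 0.003, -0.001]
contact_force: [-1.1, 0.0, 0.4]
opening: 0.499
```

```bash
python3 -c "
from h import *
togo([.5642,.235,.35],-16.6)
c=cam('side','s8');d=cam('wrist','w8')
a=cv2.resize(c['pixels'][230:400,160:320],None,fx=4,fy=3.5)
cv2.imwrite('pics/cs8.png',a[:,:,::-1])
"
```

```text
t 9.3 pos [0.5647 0.2354 0.3556] yaw -16.63 F [-1.1  0.   0.4] open 0.499
shift units [-0.01  0.02  0.14] turn units -0.01
```

View pics/w8.png

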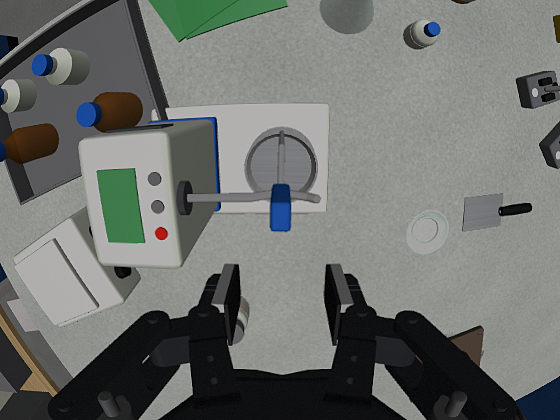

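View pics/cs8.png

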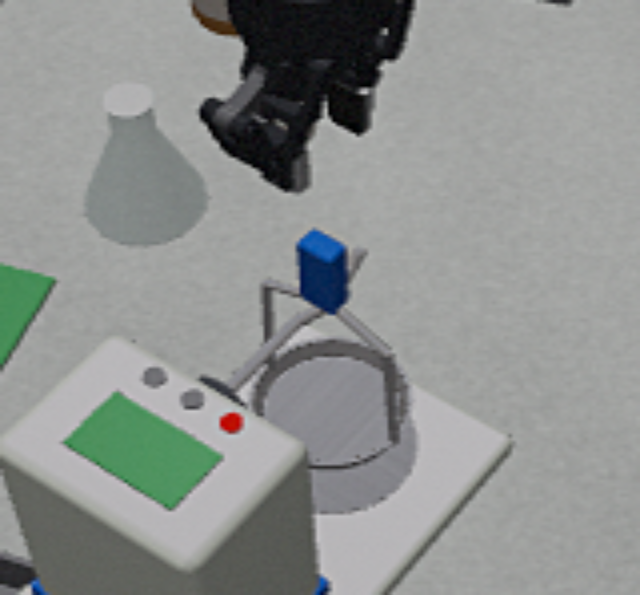

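Pan hangs in the dip, with the peak on the rod at side crop (325,310), clear of the fingers. Now the green lever: turn, close the fingers and travel.

Emit:
step_arm([
  [[0.3,0,0,0,-0.9],[0,0,0,0,-0.9],[0,0,0,0,-0.9],[0,0,0,0,-0.9],[0,0,0,0,-0.76],[0,0,0,0,0]],
])

```text
time: 9.9
eef_pos: [0.5628, 0.2349, 0.3481]
tcp_rot: [0.999, 0.046, -0.002, 0.0]
contact_force: [0.2, -0.2, 0.1]
opening: 0.003
```

```bash
python3 -c "
from h import *
togo([.583,-.28,.34],5.2)"
```

```text
t 9.9 pos [0.5628 0.2349 0.3481] yaw 5.23 F [ 0.2 -0.2  0.1] open 0.003
shift units [-0.67 12.87  0.21] turn units 0.01
```

Emit:
step_arm([
  [[0,-0.05,0.6,0,0],[0,-0.05,0.8,0,0],[0,-0.05,0.8,0,0],[0,-0.05,0.8,0,0],[0,-0.05,0.8,0,0],[0,-0.05,0.8,0,0],[0,-0.05,0.8,0,0],[0,-0.05,0.8,0,0],[0,-0.05,0.8,0,0],[0,-0.05,0.8,0,0]],
])

```text
time: 10.73
eef_pos: [0.571, -0.0788, 0.3492]
tcp_rot: [0.999, 0.044, -0.001, -0.001]
contact_force: [0.5, -0.2, 0.1]
opening: 0.002
```

Emit:
step_arm([
  [[0,-0.05,0.8,0,0],[0,-0.05,0.8,0,0],[0,-0.05,0.8,0,0],[0,0,0.8,0,0],[0,0,0.8,0,0],[0,0,0.6,0,0],[0,0,0.3,0,0],[0,0,0,0,0],[0,0,0,0,0]],
])

```text
time: 11.48
eef_pos: [0.5831, -0.2727, 0.3497]
tcp_rot: [0.999, 0.044, -0.001, -0.001]
contact_force: [0.5, 0.1, 0.1]
opening: 0.002
```

```bash
python3 -c "
from h import *
togo([.585,-.355,.28],5.2)
d=cam('wrist','w9')"
```

```text
t 11.4833 pos [ 0.5831 -0.2727  0.3497] yaw 5.09 F [0.5 0.1 0.1] open 0.002
shift units [-0.13  2.06  1.74] turn units -0.02
```

View pics/w9.png

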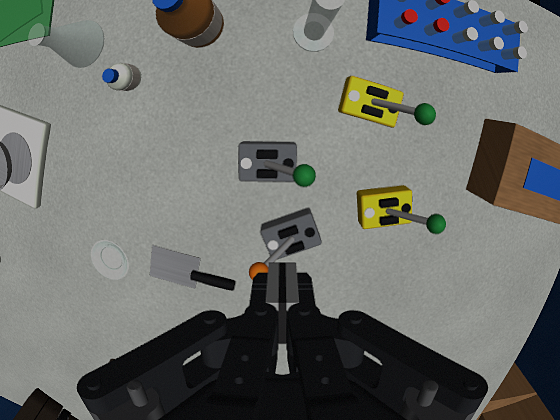

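Run:
```python
from m import *
w=load('w9')
k=blob(w,*G,(290,160,320,190)); print(k, onz(w,k[0],k[1],.11,True))
for r in ['top0','side0']:
    c=load(r); b=blob(c,*G,(353,218,375,238) if r=='top0' else (293,176,310,192)); print(tri(ray(w,*k[:2],True),ray(c,*b[:2])))
P=np.array([onz(w,u,v,.036,True) for u,v in [(240,143),(296,142),(296,180),(240,182)]]); print(P.round(4),P.mean(0))
print('dots',onz(w,246,163,.036,True),onz(w,289,163,.036,True))
print('yknob2',onz(w,436,224,.11,True),'ybox2',[onz(w,*p,.036,True).round(3) for p in [(358,190),(360,228),(409,187),(412,222)]])
```

```text
(303.8502538071066, 174.9543147208122, 394.0) [ 0.58346692 -0.29974199  0.11      ]
(array([ 0.58318437, -0.29966134,  0.10842206]), np.float64(0.00045167541033157597))
(array([ 0.58274837, -0.30009493,  0.109786  ]), np.float64(0.0014597878237273996))
[[ 0.6056 -0.2118  0.036 ]
 [ 0.6136 -0.2903  0.036 ]
 [ 0.5587 -0.2957  0.036 ]
 [ 0.5487 -0.2151  0.036 ]] [ 0.58163621 -0.25322818  0.036     ]
dots [ 0.57741883 -0.22218548  0.036     ] [ 0.582601   -0.28330988  0.036     ]
yknob2 [ 0.53550578 -0.48881598  0.11      ] ybox2 [array([ 0.553, -0.389,  0.036]), array([ 0.493, -0.402,  0.036]), array([ 0.566, -0.469,  0.036]), array([ 0.51 , -0.487,  0.036])]
```

Green knob at wrist (304,175), cast to (0.583, -0.300, 0.110), which agrees across three views. Moving to its off side.

Emit:
step_arm([
  [[0,-0.02,0.5,0.5,0],[0,-0.02,0.6,0.6,0],[0,-0.02,0.6,0.6,0],[0,-0.02,0.28,0.6,0],[0,0,0,0.6,0],[0,0,0,0.6,0],[0,0,0,0.8,0],[0,0,0,0.8,0],[0,0,0,0.8,0],[0,0,0,0.35,0]],
])

```text
time: 12.37
eef_pos: [0.5856, -0.3484, 0.0959]
tcp_rot: [0.999, 0.046, -0.003, -0.003]
contact_force: [0.2, -0.3, -0.8]
opening: -0.002
```

```bash
python3 -c "
from h import *
togo([.587,-.35,.099],5.0)
d=cam('wrist','w10')"
```

```text
t 12.3667 pos [ 0.5856 -0.3484  0.0959] yaw 5.26 F [ 0.2 -0.3 -0.8] open -0.002
shift units [ 0.03  0.04 -0.08] turn units 0.05
```

View pics/w10.png

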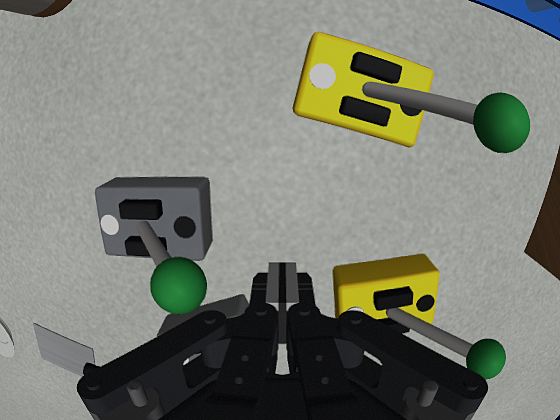

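Emit:
step_arm([
  [[0,0,-0.2,0,0],[0,0,-0.25,0,0],[0,0,-0.25,0,0],[0,0,-0.25,0,0],[0,0,-0.25,0,0],[0,0,-0.25,0,0],[0,0,-0.25,0,0],[0,0,-0.25,0,0],[0,0,-0.25,0,0],[0,0,-0.2,0,0]],
])

```text
time: 13.25
eef_pos: [0.578, -0.2544, 0.1003]
tcp_rot: [0.999, 0.045, -0.001, -0.001]
contact_force: [0.1, 0.8, -0.2]
opening: 0.005
```

```bash
python3 -c "
from h import *
togo([.58,-.255,.099],5.0)
d=cam('wrist','w11')"
```

```text
t 13.25 pos [ 0.578  -0.2544  0.1003] yaw 5.21 F [ 0.1  0.8 -0.2] open 0.005
shift units [0.05 0.02 0.03] turn units 0.04
```

View pics/w11.png

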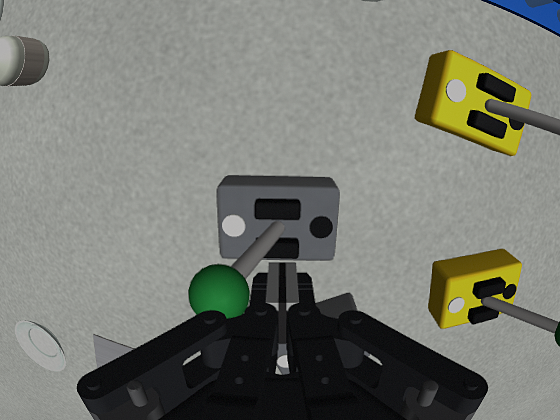

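The knob is on the white-dot side, at (219,292). Backing off and rising, then checking.

Emit:
step_arm([
  [[0,0,0.2,0,0],[0,0,0.2,0,0],[0,0,0,-0.4,0],[0,0,0,-0.7,0],[0,0,0,-0.8,0],[0,0,0,-0.8,0],[0,0,0,-0.8,0],[0,0,0,-0.8,0],[0,0,0,-0.4,0],[0,0,0,0,0]],
])

```text
time: 14.13
eef_pos: [0.5821, -0.2754, 0.2954]
tcp_rot: [0.999, 0.044, 0.004, 0.003]
contact_force: [0.5, -0.1, 0.4]
opening: -0.004
```

Run:
```python
from m import *
togo([.58,-.255,.3],5.0)
w=cam('wrist','w12'); s=cam('side','s12'); t=cam('top','t12')
k=None
```

```text
t 14.1333 pos [ 0.5821 -0.2754  0.2954] yaw 5.09 F [ 0.5 -0.1  0.4] open -0.004
shift units [-0.   -0.51 -0.12] turn units 0.02
```

View pics/w12.png

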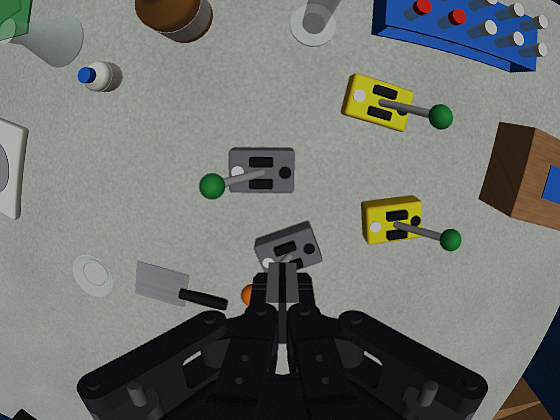

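View pics/s12.png

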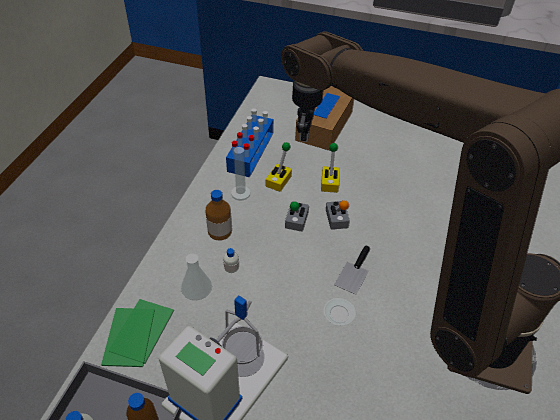

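View pics/t12.png

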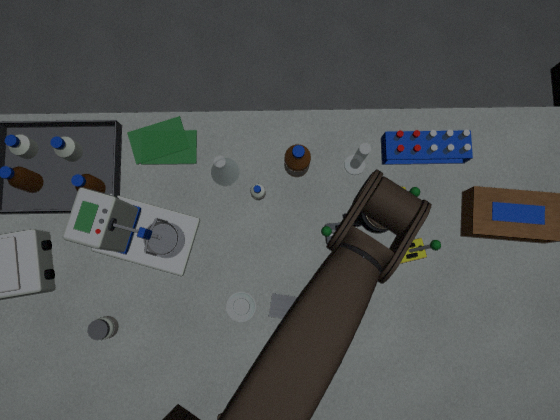

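Run:
```python
from m import *
w=load('w12'); s=load('s12'); t=load('t12')
k=blob(w,*G,(195,170,228,202)); b=blob(s,*G,(285,196,303,212)); print(k,b)
p,e=tri(ray(w,*k[:2],True),ray(s,*b[:2])); print('knob',p,e,'moved',np.linalg.norm(p[:2]-[.583,-.2997]))
print('orange side',blob(s,*O,(335,198,355,214)),'before',blob(load('side0'),*O,(335,198,355,214)))
g=blob(s,*B,(228,290,252,325)); h=blob(t,*B,(136,224,154,244)); print('grip',tri(ray(t,*h[:2]),ray(s,*g[:2])),'at s4/5 expected x,y .5638,.2345 z~.24')
a=cv2.resize(s['pixels'][285:375,205:285],None,fx=6,fy=6,interpolation=cv2.INTER_CUBIC);cv2.imwrite('pics/f.png',a[:,:,::-1])
```

```text
(211.80792079207922, 185.8930693069307, 505.0) (294.2083333333333, 205.86111111111111, 72.0)
knob [ 0.57585083 -0.20412214  0.10949305] 0.0012574958313633674 moved 0.09584486087388693
orange side (343.6666666666667, 204.73611111111111, 72.0) before (343.6027397260274, 204.75342465753425, 73.0)
grip (array([0.5649311 , 0.23639332, 0.24102922]), np.float64(0.001104522668348087)) at s4/5 expected x,y .5638,.2345 z~.24
```

View pics/f.png

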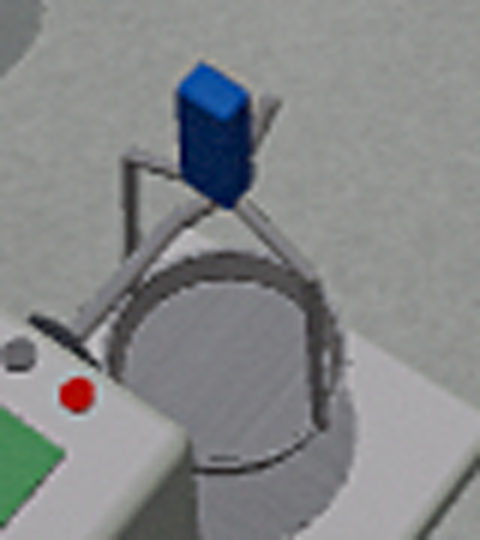

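The knob travelled 95.8 mm of its 96 mm and sits 109.5 mm high, so it is at the on stop. The pan hangs in the dip, the orange lever hasn't moved, and the bottle and flask stand. Handing in.

```bash
python3 -c "
from h import *
print(sign_off())"
```

```text
the job is handed in; nothing more can be done
None
```

I hung the pan by its stirrup in the dip of the balance's hook and let go of it. Then I pushed the green lever on the grey box over to on, and handed in at about 14 s on the robot's clock.

The last checks, from pictures taken just before handing in:
- **Pan:** the grip is at (0.565, 0.236), centre height 0.241 m. That is within about 2 mm of the hook's dip as measured before threading, with the stirrup's peak on the rod.
- **Green lever:** the knob moved 95.8 mm (96 mm expected) and sits 109.5 mm high (110 mm at the stop), so it is fully on.
- **Other things:** the orange knob is unmoved to within 0.1 pixel and still on. The amber bottle and flask are standing, and the robot is clear of everything.

No check failed. The views disagreed by up to 2.5 mm on the grip's position, by about 4 mm on the hook, and by about 6 mm on the green box's centre. The stirrup-peak check before threading was loose, with an 8 mm ray gap. The highest contact force I read was about 5 N, when the pan touched the hook.

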